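Change over the electrode cartridges

ROBOT

A 6-joint arm with a two-finger parallel gripper is mounted at the origin on the work surface. World frame = base frame: x ahead of the robot, y to its left, z up, the work surface at z = 0. Lengths are in mm, angles in rad, forces in N, time in s.
With the tool pointing down it reaches from about 350 to 975 mm from the base axis. Payload 7.1 kg.
Tool frame: the origin (TCP) lies on the front face of the gripper's body, between the roots of the fingers; the fingertips stand 80 mm ahead of it and the grasp point (between the pads) lies 61 mm ahead of it (ctrl.tcp_to_grasp is the distance from the TCP to the grasp point, in mm); z points along the fingers, y is the direction in which the jaws open and shut (so a half turn about z gives the same grasp; the last joint's range is limited). The gripper opens to 88 mm and grips with 3 to 60 N. Pads are 20 mm wide; open, the fingers measure 115 mm over their backs; the gripper's body (75 mm by 178 mm) begins 61 mm behind the grasp point.
Start: joints at [-1.261, 0.423, 1.63, -0, 1.089, -0.019], TCP at [201.835, -591.497, 302.675] pointing down, gripper open.
Joint ranges: [-3, 3], [-0.9, 2.11], [0.09, 2.58], [-1.31, 4.45], [0.11, 2.69], [-2.54, 2.54]. Speed limits (rad/s): [2.39, 2.39, 3.01, 3.14, 3.14, 3.14].

INTERFACE

Orientations are given as a rotation vector (axis times angle).
In Python, from workcell import telemetry, get_image, ctrl gives the robot as it stands.
- The arm moves only by the tool send_rows, never from a script. Its argument "rows" is a list of rows, each a list of 5 numbers: the shift along the tool's x, y, z in m, then the turn about the tool's z in rad, then the opening, from -1 (shut) to 1 (fully open). A call has 1 to 5 rows; each row shifts and turns the commanded pose from where the row before left it, along the tool's axes as they then stand; what a row does not reach is not made up. A row lasts 1/10 s, in which the tool goes at most 50 mm and 8.59 degrees, less where a joint would pass 70% of its speed; a pose out of reach is approached as far as the arm can. A call with a gripper value outside its range is refused whole. The fingers move at their own pace and stop on an object; the grip force is fixed at half the most. Time passes only in rows, so rows that do not move let the fingers close. It gives the time, the measured TCP pose, the force and the opening at its end, in the units of the state.
- telemetry.get_obs(): the state, without advancing time (a new reading comes with each control period).
- get_image(name): name is "scene" or "top"; returns a dict with "color" (400x640x3 uint8, blue, green, red), "z_map" (400x640 float32, mm along the optical axis (not along the pixel's ray), 0 where there is no reading), "camera_matrix" (3x3 intrinsics, pixels), "rvec" (rotation vector, rad) and "tvec" (3), from world to camera coordinates, as OpenCV has them. Camera axes: x right, y down, z forward; pixel columns grow to the right and rows downward; lengths in mm; the calibration is good to about 2 mm. A picture is of the moment at which its call begins.
- ctrl.close_job(): hands the job in, once; it reports no verdict.
The state is a dict: "t": time; "qpos": joint angles; "qvel": joint speeds; "joint_torque": joint torques, N m; "ee_pos": TCP position; "orientation": TCP orientation; "ft_force": force on the tool from outside, world axes, zero at the start; "moment": the same for the moment, N m; "width": finger opening in mm.
Only numpy, scipy, OpenCV 4.12 (cv2) and the standard library are available. Lean on these libraries where they do the work, as an engineer would, in place of code of your own. Each camera call takes 0.05 s, during which the arm holds its last target.

TASK

Change the bench over from the blue electrode cartridge to the yellow one. First press the blue cartridge, which is held in its dock, so that its push-push catch lets go and it comes up; then push the yellow cartridge down into its dock until the catch holds it in. Leave the red and green cartridges as they are.

Things in the scene. Friction and masses are not known exactly. Their poses are not given: they have to be found in the camera images.
- blue_top (a point): Centre of the top face of the blue cartridge, a blue block, 34 mm (x) by 48 mm (y) seen from above, z up. It stands amid the top of its own fixed cream dock, 90 x 80 x 70 mm high. Starts held in. Tops of all four: 110 mm above the bench when out, 89 mm when held in, 75 mm pressed to the hard stop. Pressed to the stop and let up, it comes out within a second.
- yellow_top (a point): Centre of the top face of the yellow cartridge, a yellow block, same size, dock and heights as the blue. Starts out. Pressed to the stop (35 mm down, 33 at least) and let up, it rises a little and stays held in; a second press brings it out. Pressing at 30 mm/s takes 2 to 5 N on the way; at the stop the force climbs steeply. A shorter press leaves it out.
- red_top (a point): Centre of the top face of the red cartridge, a red block, same size, dock, catch and heights as the blue. Bystander: starts held in (top at 89 mm) and stays so.
- green_top (a point): Centre of the top face of the green cartridge, a green block, same size, dock, catch and heights as the blue. Bystander: starts out (top at 110 mm) and stays so.
Mind the look-alikes: they are no part of the job. Leave any pink look-alike of the part that bears yellow_top alone.

How it is judged:
By the outcome, as a careful person would: the job done as asked, in the order asked, and still so for the second after the job is handed in, with the robot touching nothing.
It also fails if it takes over 38 s, if anything falls off the work surface, if the arm or the gripper's body presses on something with over 40 N, if the wrist force passes 120 N, or if a joint passes its speed limit or range.

## Working session

There is one attempt and no reset: what is moved stays moved. The work goes in short steps, Python scripts to look and compute and a tool call to move; the robot and the scene stay as the last step left them, time stands still between calls to the robot, and variables do not carry over. Pictures are saved under pics/ and viewed, and the job is handed in when it is done.

Besides the shell and the picture viewer there is one more tool, called after "Emit:" as name(argument=value, ...), one argument or row to a line, values as JSON. send_rows: Moves the arm, as the interface text tells. Its arguments: {"type":"object","properties":{"rows":{"type":"array"}},"required":["rows"]}

```bash
mkdir -p pics; python3 - <<'E'
from workcell import telemetry,get_image,ctrl
import cv2,pickle
print(telemetry.get_obs())
for n in("scene","top"):
    d=get_image(n);pickle.dump(d,open(n+'.pkl','wb'));cv2.imwrite(f'pics/{n}0.png',d['color'])
E
```

```text
{'t': 0.0, 'qpos': array([-1.26099839e+00,  4.23855775e-01,  1.63068737e+00,  1.40468282e-05,
        1.08860220e+00, -1.90009869e-02]), 'qvel': array([-1.78063795e-04,  8.91092882e-04,  4.01124466e-04,  1.49057807e-04,
        7.93861604e-05, -6.25142791e-04]), 'joint_torque': array([-8.89050407e-04, -5.44627583e+01, -2.73666412e+01,  6.42711483e-02,
        2.28253176e-02, -1.28135807e-04]), 'ee_pos': array([ 201.71015835, -591.09512716,  301.89331366]), 'orientation': array([-3.09771827e+00, -5.13890973e-01,  3.33875626e-04]), 'ft_force': array([-0.36503076,  0.59771676, -0.48658289]), 'moment': array([ 0.03718197, -0.092184  , -0.00143836]), 'width': 87.50822109054184}
```

View pics/top0.png

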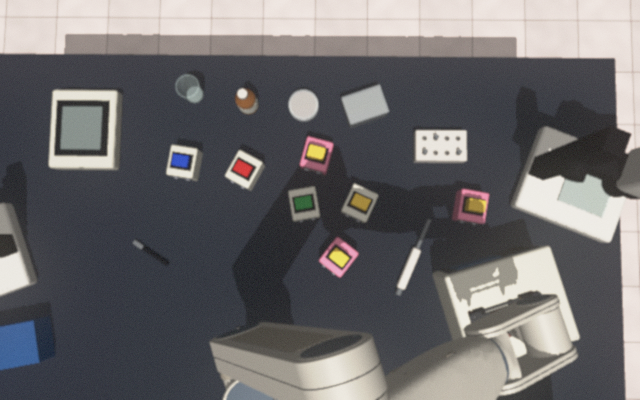

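View pics/scene0.png

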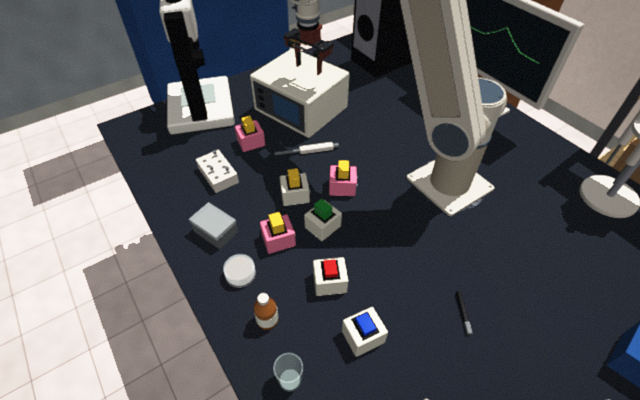

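The top view shows four docks that aren't pink: blue (181,161), red (243,169), green (303,203), and a yellow one in shadow at (360,203). The yellow blocks in pink docks at (316,153), (338,258) and (475,206) are look-alikes.

```bash
cat > h.py <<'E'
import numpy as np,cv2
def pts(d):
    z=d['z_map'].astype(float);K=d['camera_matrix'];R=cv2.Rodrigues(np.array(d['rvec'],float))[0];t=np.array(d['tvec'],float).ravel()
    v,u=np.indices(z.shape)
    P=np.stack([(u-K[0,2])/K[0,0]*z,(v-K[1,2])/K[1,1]*z,z],-1)
    W=(P-t)@R; W[z==0]=np.nan
    return W
def top(d,seed,lo,name,r=25):
    W=pts(d);c=d['color'];hsv=cv2.cvtColor(c,cv2.COLOR_BGR2HSV).astype(int)
    u,v=seed;s=hsv[v,u]
    dh=np.abs(hsv[...,0]-s[0]);dh=np.minimum(dh,180-dh)
    m=(dh<12)&(hsv[...,1]>90)&(hsv[...,2]>30)
    w=np.zeros_like(m);w[v-r:v+r,u-r:u+r]=1
    n,l=cv2.connectedComponents((m&w).astype(np.uint8));m=(l==l[v,u])
    Z=W[...,2];h=np.nanmedian(Z[m&(np.hypot(*(np.indices(m.shape)[::-1]-np.array([u,v])[:,None,None]))<3)])
    mm=m&(np.abs(Z-h)<9)
    q=W[mm]; rr=cv2.minAreaRect(q[:,:2].astype(np.float32))
    # dock
    win=w.astype(bool)&(Z>55)&(Z<82);dd=W[win]
    dd=dd[np.hypot(*(dd[:,:2]-q[:,:2].mean(0)).T)<66]
    rd=cv2.minAreaRect(dd[:,:2].astype(np.float32))
    print(name,'hsv',s,'n',mm.sum(),'h',round(h,1),'mean',q.mean(0).round(1),'rect',np.round(np.hstack(rr),1),'dock',np.round(np.hstack(rd),1))
E
python3 - <<'E'
import pickle
from h import *
for n,S in (("top",dict(blue=(181,161),red=(243,169),green=(303,203),yel=(360,203))),("scene",dict(blue=(366,322),red=(331,267),green=(322,208),yel=(294,173)))):
    d=pickle.load(open(n+'.pkl','rb'));print(n)
    for k,s in S.items(): top(d,s,0,k)
E
```

```text
top
blue hsv [114 184 194] n 199 h 87.1 mean [599.5 268.3  88.2] rect [600.5 269.   50.3  34.6  81.2] dock [600.5 269.3  82.3  90.6  81.4]
red hsv [  0 180 211] n 197 h 89.3 mean [579.2  84.8  87.8] rect [579.7  85.8  48.8  34.   61.1] dock [579.3  85.4  82.3  90.3  61.8]
green hsv [ 63 115 102] n 195 h 109.4 mean [480.1 -93.7 109.5] rect [480.2 -93.7  33.5  47.7  10.8] dock [480.6 -93.8  91.2  79.6  10.3]
yel hsv [ 22 154 167] n 206 h 109.5 mean [ 484.1 -257.4  109.4] rect [ 484.4 -257.5   47.4   33.7   65.2] dock [ 483.7 -257.3   79.9   92.4   65.5]
scene
blue hsv [112 193 236] n 265 h 88.3 mean [601.1 274.   88. ] rect [600.  273.6  48.3  35.4  80.3] dock [599.9 273.4  80.2  91.8  82. ]
red hsv [  0 205 235] n 199 h 88.4 mean [580.7  91.2  87.9] rect [579.2  89.7  49.9  34.   61.8] dock [579.1  89.5  82.9  90.   62.4]
green hsv [ 65 185  84] n 156 h 108.9 mean [481.3 -87.9 108.3] rect [479.1 -89.1  34.8  49.3  11.4] dock [479.2 -88.3  93.1  83.2  10.1]
yel hsv [ 22 195 165] n 129 h 109.3 mean [ 484.8 -251.   108.6] rect [ 483.6 -252.9   52.9   33.7   66.4] dock [ 483.7 -252.9   83.2   90.4   66.3]
```

```bash
python3 - <<'E'
import pickle
from h import *
a=np.array([202,-591.]);
for n in("top","scene"):
    W=pts(pickle.load(open(n+'.pkl','rb'))).reshape(-1,3)
    for b in ((600,271),(484,-255)):
        b=np.array(b);L=np.linalg.norm(b-a);e=(b-a)/L
        s=(W[:,:2]-a)@e;p=(W[:,:2]-a)@np.array([-e[1],e[0]])
        print(n,b,[(k,int(np.nanmax(np.r_[0,W[(abs(p)<130)&(s>=k)&(s<k+60)][:,2]]))) for k in range(-60,int(L)+120,60)])
    W=W[np.hypot(W[:,0]-202,W[:,1]+591)<140]; print(np.histogram(W[:,2],bins=range(0,420,20)))
E
```

```text
top [600 271] [(-60, 608), (0, 639), (60, 699), (120, 737), (180, 757), (240, 12), (300, 867), (360, 848), (420, 117), (480, 92), (540, 118), (600, 80), (660, 10), (720, 93), (780, 95), (840, 77), (900, 97), (960, 95), (1020, 11)]
top [ 484 -255] [(-60, 627), (0, 665), (60, 694), (120, 700), (180, 33), (240, 22), (300, 76), (360, 118), (420, 117), (480, 116), (540, 118)]
(array([ 663,  104,  120,  134,  137,  142,  173,  223, 3484,    0,    1,
          3,    0,    0,    0,  132,  171,  159,    0,   28]), array([  0,  20,  40,  60,  80, 100, 120, 140, 160, 180, 200, 220, 240,
       260, 280, 300, 320, 340, 360, 380, 400]))
scene [600 271] [(-60, 400), (0, 504), (60, 516), (120, 173), (180, 29), (240, 7), (300, 6), (360, 114), (420, 113), (480, 72), (540, 114), (600, 112), (660, 7), (720, 92), (780, 94), (840, 8), (900, 96), (960, 92), (1020, 7)]
scene [ 484 -255] [(-60, 441), (0, 502), (60, 516), (120, 173), (180, 29), (240, 24), (300, 71), (360, 111), (420, 113), (480, 111), (540, 114)]
(array([ 381,  247,  255,  269,  282,  286,  312,  327, 1959,    0,    0,
         54,   52,   56,   37,  160,  240,  342,   93,  160]), array([  0,  20,  40,  60,  80, 100, 120, 140, 160, 180, 200, 220, 240,
       260, 280, 300, 320, 340, 360, 380, 400]))
```

Emit:
send_rows(
  rows=[
    [0.027,-0.028,0,0,-1],
    [0.027,-0.028,0,0,-1],
    [0.027,-0.028,0,0,-1],
    [0.027,-0.028,0,0,-1],
    [0.027,-0.028,0,0,-1],
  ],
)

```text
t: 0.6
ee_pos: [284.6, -413.8, 302.4]
orientation: [-3.099, -0.514, 0.0]
ft_force: [0.2, -0.6, 0.6]
width: 51.0
```

Emit:
send_rows(
  rows=[
    [0.027,-0.028,0,0,-1],
    [0.027,-0.028,0,0,-1],
    [0.027,-0.028,0,0,-1],
    [0.027,-0.028,0,0,-1],
    [0.027,-0.028,0,0,-1],
  ],
)

```text
t: 1.1
ee_pos: [367.2, -237.8, 302.6]
orientation: [-3.099, -0.514, 0.0]
ft_force: [0.6, -0.9, -0.6]
width: 11.2
```

Emit:
send_rows(
  rows=[
    [0.027,-0.028,0,0,-1],
    [0.027,-0.028,0,0,-1],
    [0.027,-0.028,0,0,-1],
    [0.027,-0.028,0,0,-1],
    [0.027,-0.028,0,0,-1],
  ],
)

```text
t: 1.6
ee_pos: [449.8, -61.6, 302.6]
orientation: [-3.099, -0.514, 0.0]
ft_force: [1.2, -0.4, 0.8]
width: 0.7
```

Emit:
send_rows(
  rows=[
    [0.027,-0.028,0,0,-1],
    [0.027,-0.028,0,0,-1],
    [0.027,-0.028,0,0,-1],
    [0.027,-0.028,0,0,-1],
    [0.027,-0.028,0,0,-1],
  ],
)

```text
t: 2.1
ee_pos: [532.4, 114.5, 302.4]
orientation: [3.099, 0.514, -0.001]
ft_force: [0.5, -0.8, 0.7]
width: 0.3
```

Emit:
send_rows(
  rows=[
    [0,0,0,0.15,-1],
    [0,0,0,0.15,-1],
    [0,0,0,0.15,-1],
    [0,0,0,0,-1],
    [0,0,0,0,-1],
  ],
)

```text
t: 2.6
ee_pos: [531.9, 112.8, 302.5]
orientation: [3.136, -0.184, -0.001]
ft_force: [-0.6, -1.7, 0.1]
width: 0.1
```

Emit:
send_rows(
  rows=[
    [0.01,-0.033,0,0,-1],
    [0.01,-0.033,0,0,-1],
    [0.01,-0.033,0,0,-1],
    [0.01,-0.033,0,0,-1],
    [0.009,-0.033,0,0,-1],
  ],
)

```text
t: 3.1
ee_pos: [601.2, 271.8, 302.6]
orientation: [3.136, -0.185, -0.0]
ft_force: [0.2, -0.3, -0.4]
width: 0.6
```

Emit:
send_rows(
  rows=[
    [0,0,0.03,0,-1],
    [0,0,0.03,0,-1],
    [0,0,0.03,0,-1],
    [0,0,0.02,0,-1],
    [0,0,0,0,-1],
  ],
)

```text
t: 3.6
ee_pos: [598.9, 269.9, 189.3]
orientation: [3.133, -0.186, -0.009]
ft_force: [-0.2, 0.1, 0.3]
width: 0.4
```

```bash
python3 - <<'E'
from workcell import telemetry,get_image
import cv2
o=telemetry.get_obs();print(o['ee_pos'],o['qpos'])
d=get_image('scene');cv2.imwrite('pics/s1.png',cv2.resize(d['color'][220:390,260:480],None,fx=3,fy=3))
d=get_image('top');cv2.imwrite('pics/t1.png',cv2.resize(d['color'][80:240,100:300],None,fx=3,fy=3))
E
```

```text
[598.94524906 269.87373471 189.32180615] [4.05219302e-01 6.05471623e-01 1.61912759e+00 1.03076368e-05
 9.23196138e-01 2.09440712e+00]
```

View pics/s1.png

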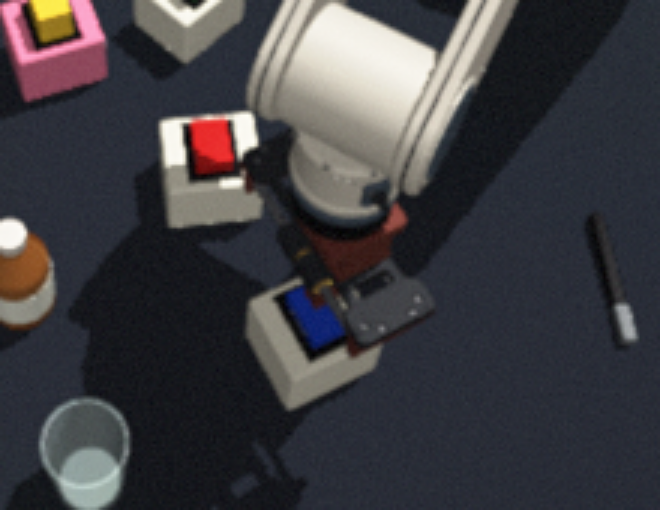

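View pics/t1.png

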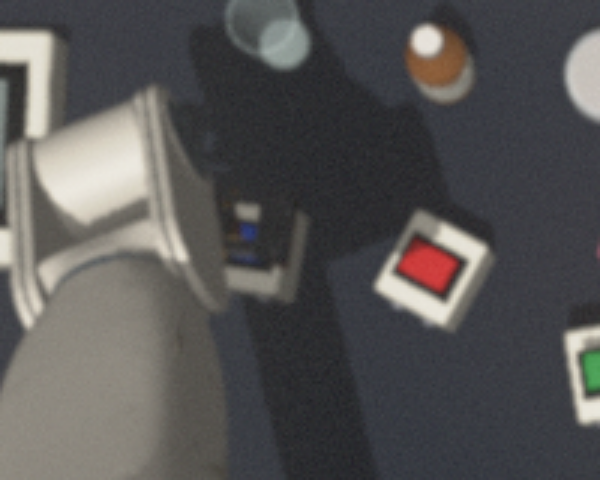

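Blue is visible directly under the closed fingers at about (315,315) in the scene crop. The red dock and the beaker are clear of the gripper. Next I press slowly.

Emit:
send_rows(
  rows=[
    [0,0,0.005,0,-1],
    [0,0,0.005,0,-1],
    [0,0,0.005,0,-1],
    [0,0,0.003,0,-1],
    [0,0,0.003,0,-1],
  ],
)

```text
t: 4.2
ee_pos: [600.7, 270.7, 171.5]
orientation: [-3.136, 0.19, -0.0]
ft_force: [-0.1, -0.5, -0.3]
width: 0.4
```

Emit:
send_rows(
  rows=[
    [0,0,0.003,0,-1],
    [0,0,0.003,0,-1],
    [0,0,0.002,0,-1],
    [0,0,0.002,0,-1],
    [0,0,0,0,-1],
  ],
)

```text
t: 4.7
ee_pos: [600.7, 270.8, 161.6]
orientation: [-3.136, 0.19, -0.0]
ft_force: [-0.3, -0.2, 2.8]
width: 0.5
```

Contact shows at 2.8 N with the tips at about 81.6 mm, so there are 6–7 mm left to the stop.

Emit:
send_rows(
  rows=[
    [0,0,0.003,0,-1],
    [0,0,0.002,0,-1],
    [0,0,0,0,-1],
  ],
)

```text
t: 5.0
ee_pos: [600.7, 270.8, 156.4]
orientation: [-3.136, 0.19, -0.0]
ft_force: [-0.1, 0.7, 2.7]
width: 0.6
```

Emit:
send_rows(
  rows=[
    [0,0,0.001,0,-1],
    [0,0,0,0,-1],
  ],
)

```text
t: 5.2
ee_pos: [600.8, 270.8, 155.6]
orientation: [-3.136, 0.19, -0.0]
ft_force: [-0.1, -0.7, 2.4]
width: 0.4
```

Emit:
send_rows(
  rows=[
    [0,0,0.001,0,-1],
    [0,0,0,0,-1],
  ],
)

```text
t: 5.4
ee_pos: [600.8, 270.8, 155.3]
orientation: [-3.136, 0.19, -0.0]
ft_force: [-2.7, -1.1, 8.7]
width: 0.7
```

Emit:
send_rows(
  rows=[
    [0,0,0.001,0,-1],
    [0,0,0,0,-1],
  ],
)

```text
t: 5.6
ee_pos: [600.8, 270.8, 155.3]
orientation: [-3.136, 0.19, -0.001]
ft_force: [-4.2, -1.4, 14.9]
width: 0.6
```

Force climbs without further travel, so blue is at its hard stop (14.9 N). I'll lift straight up.

Emit:
send_rows(
  rows=[
    [0,0,-0.01,0,-1],
    [0,0,-0.02,0,-1],
    [0,0,-0.03,0,-1],
    [0,0,-0.03,0,-1],
    [0,0,-0.03,0,-1],
  ],
)

```text
t: 6.1
ee_pos: [600.5, 270.6, 274.6]
orientation: [3.136, -0.19, -0.001]
ft_force: [-0.0, -0.0, 0.5]
width: 0.8
```

Emit:
send_rows(
  rows=[
    [0,0,0,0,-1],
    [0,0,0,0,-1],
    [0,0,0,0,-1],
  ],
)

```text
t: 6.4
ee_pos: [599.9, 270.4, 272.3]
orientation: [3.135, -0.19, -0.003]
ft_force: [-0.2, -0.1, 0.1]
width: 0.3
```

```bash
python3 - <<'E'
from workcell import telemetry,get_image
from h import *
d=get_image('scene');cv2.imwrite('pics/s2.png',cv2.resize(d['color'][220:390,260:480],None,fx=3,fy=3))
W=pts(d);m=(np.hypot(W[...,0]-600,W[...,1]-272)<30)&(W[...,2]<150)
hsv=cv2.cvtColor(d['color'],cv2.COLOR_BGR2HSV);b=m&(abs(hsv[...,0].astype(int)-114)<12)&(hsv[...,1]>120)
print(b.sum(),np.percentile(W[b][:,2],[5,50,95])); print(telemetry.get_obs()['ee_pos'])
E
```

```text
381 [ 71.65271788 103.59826597 107.47781489]
[599.9146944  270.40511247 272.03046827]
```

View pics/s2.png

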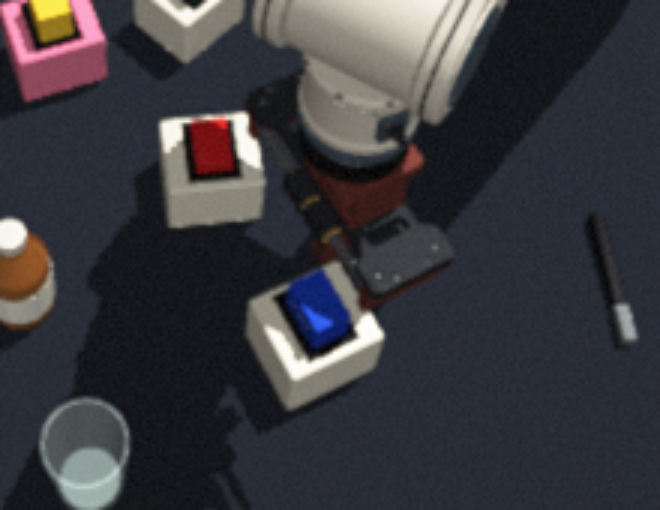

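Blue has come up: its top at crop (320,300) now stands clear of the dock, and the depth reads about 107 mm. Moving to yellow.

Emit:
send_rows(
  rows=[
    [-0.0035,0.036,0,0,-1],
    [-0.0035,0.036,0,0,-1],
    [-0.0035,0.036,0,0,-1],
    [-0.0035,0.036,0,0,-1],
    [-0.0035,0.036,0,0,-1],
  ],
)

```text
t: 6.95
ee_pos: [560.5, 92.8, 272.3]
orientation: [3.135, -0.19, -0.004]
ft_force: [0.6, -0.3, -0.1]
width: 0.3
```

Emit:
send_rows(
  rows=[
    [-0.0035,0.036,0,0,-1],
    [-0.0035,0.036,0,0,-1],
    [-0.0035,0.036,0,0,-1],
    [-0.0035,0.036,0,0,-1],
    [-0.0035,0.036,0,0,-1],
  ],
)

```text
t: 7.45
ee_pos: [521.3, -83.6, 272.5]
orientation: [-3.136, 0.19, 0.004]
ft_force: [-0.2, -0.1, 0.2]
width: 0.2
```

Emit:
send_rows(
  rows=[
    [-0.0035,0.036,0,0,-1],
    [-0.0035,0.036,0,0,-1],
    [-0.0035,0.036,0,0,-1],
    [-0.0035,0.036,0,0,-1],
    [-0.0035,0.03,0,0,-1],
  ],
)

```text
t: 7.95
ee_pos: [483.0, -254.5, 272.4]
orientation: [-3.135, 0.191, 0.003]
ft_force: [0.2, 0.5, 0.1]
width: 0.2
```

Emit:
send_rows(
  rows=[
    [0,0,0,0.14,-1],
    [0,0,0,0.14,-1],
    [0,0,0,0,-1],
    [0,0,0,0,-1],
  ],
)

```text
t: 8.35
ee_pos: [483.7, -252.8, 272.8]
orientation: [-3.079, 0.62, 0.002]
ft_force: [-0.1, -0.4, -0.3]
width: 0.4
```

Emit:
send_rows(
  rows=[
    [0.001,0.002,0.02,0,-1],
    [0,0,0.025,0,-1],
    [0,0,0.02,0,-1],
    [0,0,0,0,-1],
  ],
)

```text
t: 8.75
ee_pos: [482.7, -254.1, 206.0]
orientation: [-3.078, 0.62, 0.008]
ft_force: [-0.9, 0.7, -0.4]
width: 0.5
```

```bash
python3 - <<'E'
from workcell import telemetry,get_image
import cv2
o=telemetry.get_obs();print(o['ee_pos'],o['qpos'])
d=get_image('scene');cv2.imwrite('pics/s3.png',cv2.resize(d['color'][100:260,190:390],None,fx=3,fy=3))
E
```

```text
[ 482.73362943 -254.08217263  206.01098244] [-5.06296936e-01  4.44358158e-01  1.86961822e+00 -5.15854603e-05
  8.33187196e-01  1.46233712e+00]
```

View pics/s3.png

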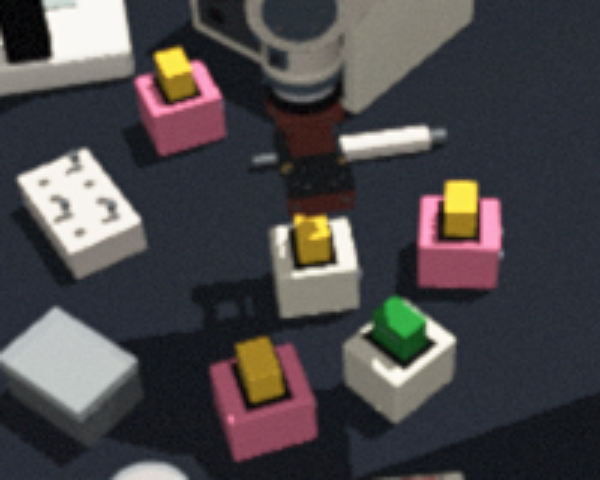

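The gripper sits above the yellow block in the cream dock, at crop (313,235). The pink look-alikes are clear. Pressing at about 30 mm/s.

Emit:
send_rows(
  rows=[
    [0,0,0.005,0,-1],
    [0,0,0.005,0,-1],
    [0,0,0.003,0,-1],
    [0,0,0.003,0,-1],
    [0,0,0.003,0,-1],
  ],
)

```text
t: 9.3
ee_pos: [484.2, -255.3, 189.8]
orientation: [3.078, -0.626, 0.001]
ft_force: [-0.4, 0.2, 1.5]
width: 0.8
```

Emit:
send_rows(
  rows=[
    [0,0,0.003,0,-1],
    [0,0,0.003,0,-1],
    [0,0,0.003,0,-1],
    [0,0,0.003,0,-1],
    [0,0,0.003,0,-1],
  ],
)

```text
t: 9.8
ee_pos: [484.3, -255.3, 174.5]
orientation: [3.078, -0.626, 0.001]
ft_force: [0.8, 0.6, 2.5]
width: 0.1
```

Emit:
send_rows(
  rows=[
    [0,0,0.003,0,-1],
    [0,0,0.003,0,-1],
    [0,0,0.003,0,-1],
    [0,0,0.002,0,-1],
    [0,0,0,0,-1],
  ],
)

```text
t: 10.3
ee_pos: [484.2, -255.3, 163.5]
orientation: [3.079, -0.626, 0.0]
ft_force: [0.9, -0.6, 1.6]
width: 0.4
```

Emit:
send_rows(
  rows=[
    [0,0,0.003,0,-1],
    [0,0,0.003,0,-1],
    [0,0,0.001,0,-1],
    [0,0,0,0,-1],
  ],
)

```text
t: 10.7
ee_pos: [484.2, -255.2, 156.5]
orientation: [3.079, -0.626, 0.0]
ft_force: [0.4, -0.9, 3.4]
width: 0.4
```

Emit:
send_rows(
  rows=[
    [0,0,0.001,0,-1],
    [0,0,0.001,0,-1],
    [0,0,0,0,-1],
  ],
)

```text
t: 11.0
ee_pos: [484.3, -255.3, 155.3]
orientation: [3.078, -0.626, 0.0]
ft_force: [-1.0, 0.4, 7.7]
width: 0.3
```

Emit:
send_rows(
  rows=[
    [0,0,0.001,0,-1],
    [0,0,0,0,-1],
  ],
)

```text
t: 11.2
ee_pos: [484.3, -255.3, 155.2]
orientation: [3.078, -0.626, 0.001]
ft_force: [-3.7, 2.7, 19.8]
width: 0.4
```

Yellow is at its stop (19.8 N). I'll lift straight up and check.

Emit:
send_rows(
  rows=[
    [0,0,-0.01,0,-1],
    [0,0,-0.02,0,-1],
    [0,0,-0.03,0,-1],
    [0,0,-0.04,0,-1],
    [0,0,-0.04,0,-1],
  ],
)

```text
t: 11.7
ee_pos: [483.3, -254.8, 294.4]
orientation: [-3.078, 0.626, 0.004]
ft_force: [0.4, 0.2, -0.4]
width: 0.2
```

Emit:
send_rows(
  rows=[
    [-0.02,0.03,0,0,-1],
    [-0.02,0.03,0,0,-1],
    [-0.02,0.03,0,0,-1],
    [-0.02,0.03,0,0,-1],
    [0,0,0,0,-1],
  ],
)

```text
t: 12.2
ee_pos: [360.5, -335.4, 293.4]
orientation: [-3.077, 0.631, 0.003]
ft_force: [0.4, 0.5, 0.5]
width: 0.2
```

Emit:
send_rows(
  rows=[
    [0,0,0,0,-1],
    [0,0,0,0,-1],
    [0,0,0,0,-1],
    [0,0,0,0,-1],
    [0,0,0,0,-1],
  ],
)

```text
t: 12.7
ee_pos: [364.1, -334.0, 293.6]
orientation: [-3.079, 0.624, 0.0]
ft_force: [0.4, -0.1, 0.1]
width: 0.6
```

```bash
python3 - <<'E'
from workcell import telemetry,get_image
from h import *
o=telemetry.get_obs();print(o['t'],o['ee_pos'],o['ft_force'])
for n,S in (("scene",dict(blue=(366,320),red=(331,267),green=(322,208),yel=(294,180))),("top",dict(blue=(181,161),red=(243,169),green=(303,203),yel=(360,203)))):
    d=get_image(n);cv2.imwrite(f'pics/{n}9.png',d['color']);print(n)
    for k,s in S.items():
        try: top(d,s,0,k)
        except Exception as e: print(k,e)
E
```

```text
12.7 [ 364.10264826 -334.04886494  293.58235357] [ 0.44696069 -0.12675549  0.14788535]
scene
blue hsv [112 197 236] n 262 h 109.9 mean [602.2 273.8 109.1] rect [601.  272.   49.3  33.7  81.2] dock [600.4 273.3  80.6  90.5  82.2]
red hsv [  0 209 234] n 199 h 88.7 mean [580.6  91.3  87.8] rect [579.1  89.8  49.3  34.1  61.9] dock [578.6  89.   83.7  90.9  60.9]
green hsv [ 65 195  81] n 161 h 108.9 mean [481.3 -87.6 108.4] rect [479.8 -89.4  35.1  49.9   9.2] dock [479.8 -89.1  90.6  82.3  10.9]
yel hsv [ 22 199 165] n 125 h 88.5 mean [ 484.7 -251.    87.4] rect [ 482.5 -255.5   57.8   34.2   66. ] dock [ 483.5 -253.4   86.    89.3   65.6]
top
blue hsv [114 182 192] n 196 h 111.2 mean [599.8 268.1 109.7] rect [600.  268.9  49.2  34.   80.5] dock [599.5 268.3  83.8  91.8  81.8]
red hsv [  1 178 186] n 191 h 90.6 mean [579.3  85.5  88.4] rect [579.7  85.8  47.8  34.4  60.1] dock [578.9  85.9  81.7  91.5  62.2]
green hsv [ 63 121  97] n 198 h 108.8 mean [480.  -93.6 109.5] rect [479.7 -93.7  34.4  47.7  10. ] dock [480.5 -93.8  90.8  80.   10.6]
yel hsv [ 22 152 159] n 198 h 89.3 mean [ 484.1 -257.5   88.6] rect [ 483.9 -257.8   47.8   34.6   64.4] dock [ 484.5 -257.6   79.7   91.    65.5]
```

View pics/scene9.png

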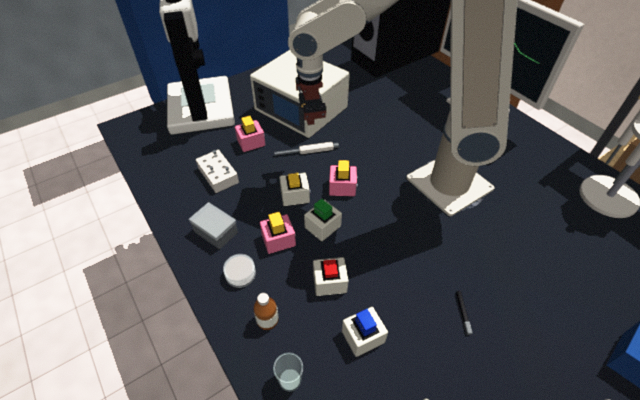

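The picture shows blue out at (366,320), yellow held in at (294,181), red and green unchanged, and the arm in free air. Handing in.

```bash
python3 -c "
from workcell import ctrl
print(ctrl.close_job())"
```

```text
the job is handed in; nothing more can be done
None
```

The changeover is done and handed in at about 12.8 s. I pressed blue to its stop (about 15 N) and it came up. I then pressed the yellow cartridge in the cream dock to its stop (about 20 N), and it stayed held in.

- **Final heights:** both cameras agree. Blue reads about 110 mm (out) and yellow about 89 mm (held in). Red is still about 89 mm and green about 109 mm, both unchanged.
- **Clearance:** I didn't go near the pink-dock look-alikes, and the gripper ended in free air with about 0 N on it.
- **Disagreement:** the two cameras differ by about 4 mm in y, slightly more than their stated accuracy suggests. I aimed at roughly the average, and both presses landed squarely enough to work.

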